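# Clip the battery cover back on the fridge's backup power box

### The arm

A 7-joint arm with a two-finger parallel gripper is mounted at the origin on the work surface. World frame = base frame: x ahead of the robot, y to its left, z up, the work surface at z = 0. Lengths are in m, angles in rad, forces in N, time in s.
With the tool pointing down it reaches from about 0.425 to 0.925 m from the base axis. Payload 6.8 kg.
Tool frame: the origin (TCP) lies midway between the tips of the shut fingers; the grasp point (between the pads) lies 19 mm behind it; z points along the fingers, y is the direction in which the jaws open and shut (so a half turn about z gives the same grasp; the last joint's range is limited). The gripper opens to 85 mm and grips with 20 to 120 N. Pads are 22 mm wide; open, the fingers measure 114 mm over their backs; the gripper's body (76 mm by 85 mm) begins 54 mm behind the grasp point. The pads swing forward as they close: fully open they stand 13 mm farther back than shut.
Start: joints at [1.163, 0.477, 0.022, 1.555, -0.011, 1.109, -0.083], TCP at [0.199, -0.645, 0.231] pointing down, gripper open.
Joint ranges: [-2.96, 2.96], [-0.34, 2.1], [-1.41, 1.46], [0.24, 2.44], [-1.37, 4.51], [0.17, 1.92], [-2.96, 2.96]. Speed limits (rad/s): [2.39, 2.39, 3.14, 3.14, 3.14, 3.14, 3.14].

### API

Orientations are given as a unit quaternion [w, x, y, z].
In Python, from station import readout, eyes, ticket gives the robot as it stands. The module is installed in compiled form; this text tells all that it offers.
- The arm moves only by the shell command python3 -m crank 'ROWS' [FORCE]. ROWS is JSON, a list of rows, each an object of numbers: "jaw": the opening in per cent of the stroke, from 0 (shut) to 100 (fully open); "x", "y", "z": the shift along the tool's x, y, z in mm; "ax", "ay", "az": the turn, a rotation vector about the tool's x, y, z in degrees. In form: [{"jaw": .., "x": .., "y": .., "z": .., "ax": .., "ay": .., "az": ..}, ...]. A call has 1 to 12 rows; each row shifts and turns the commanded pose from where the row before left it, along the tool's axes as they then stand; what a row does not reach is not made up. A row lasts 1/8 s, in which the tool goes at most 62.5 mm and 10.7 degrees, less where a joint would pass 70% of its speed; a pose out of reach is approached as far as the arm can. A call with a gripper value outside its range is refused whole. The fingers move at their own pace and stop on an object; FORCE is the grip in N (left out, the last holds). Time passes only in rows, so rows that do not move let the fingers close. It gives the time, the measured TCP pose, the force and the opening at its end, in the units of the state.
- readout.get_obs(): the state, without advancing time (a new reading comes with each control period).
- eyes.read_camera(name): name is "scene" or "top" or "wrist"; returns (picture, depth): 480x640x3 uint8, red, green, blue; 480x640 float32, m along the optical axis (not along the pixel's ray), 0 where there is no reading.
- eyes.calibration(name): a dict with "fx", "fy", "cx", "cy" (pixels), "R" (3x3) and "t" (3): a world point X has camera coordinates R X + t. Camera axes: x right, y down, z forward; pixel columns grow to the right and rows downward; lengths in m; the calibration is good to about 2 mm. A picture is of the moment at which its call begins: read the wrist's pose just before it. calibration takes no time and is no camera call; for the wrist camera it gives the pose at the moment of the call.
- ticket.hand_in(): hands the job in, once; it reports no verdict.
The state is a dict: "t": time; "q": joint angles; "joint_vel": joint speeds; "joint_torque": joint torques, N m; "eef_pos": TCP position; "tool_rot": TCP orientation; "contact_force": force on the tool from outside, world axes, zero at the start; "torque": the same for the moment, N m; "gripper_width": opening from 0.0 (shut) to 1.0 (fully open).
Only numpy, scipy, OpenCV 4.12 (cv2) and the standard library are available. Lean on these libraries where they do the work, as an engineer would, in place of code of your own. Each camera call takes 0.05 s, during which the arm holds its last target. There are 200 camera calls.

### The job

Put the loose battery cover back on the backup power box: hook its tongue under the ledge of the slot while the cover is tilted, then swing the other end down and press it until it snaps past the roller catch and lies flat and fully home. The cover is brittle, so feel your way and never force it (20 N is the most it should ever be pushed with), let go of it at the end, and leave the kitchen things around as they are.

Things in the scene. Friction and masses are not known exactly. Their poses are not given: they have to be found in the camera images.
- casing: Grey backup power box, 224 x 128 mm, heavy, fixed. Origin: centre of its underside. z up, x from the slot end to the catch end, y across. Its black insert frame (176 x 104 mm, top nominally at z = 95 mm) is adjustable for battery size: it stands up to 5 mm higher or lower and up to 12 mm towards +x or -x of all nominal points given here. This offset is not measured but stays firm: find it by feel or sight.
- bay (a point): Fixed to the box (nominal, see casing): middle of the cover's opening, level with the frame's top, axes as the casing's. From here the opening runs from x = -50 mm (ledge's edge) to x = +60.5 mm (end wall) and y = -36.5 to +36.5 mm. Rests along both long sides, from x = +15 mm on, 10 mm below this level, carry the cover. The battery cells lie lower and are not touched.
- ledge (a point): Fixed to the box (nominal, see casing): middle of the top of the ledge's edge, 50 mm towards -x from the bay point; axes as the casing's. The ledge is 5 mm thick. The slot under it goes 16 mm in towards -x; the slot's floor is 14.5 mm below the ledge's top and reaches 40 mm out under the opening (+x), so that the tongue can be set on it and drawn in.
- catch (a joint): How far the spring roller catch at the opening's +x end is pushed back (m; 0 = out, 0.005 = stop). White roller, 12 mm diameter, 44 mm wide, turns freely, axis 1.6 mm below the frame's top, 61.5 mm to +x of the bay point. Out, it overlaps a seated cover's rear lip by 2.5 mm. Pushing the lip past it takes up to 9 N down on the cover's rear part; then it springs out over the lip (about 0.001) and holds it.
- cover_grip (a point): Centre of the loose cover's grip bar, 24 mm above the cover's underside, mid-plate. z out of the cover's top, x towards the rear lip, y across. Starts flat on the counter, 100 to 190 g. Plate 100 (x) x 68 (y) x 10 mm. Bar: 12 mm thick (x), 40 mm long (y), from the plate's top to 38 mm above the underside. Seated, the plate's top is flush with the frame's top, its -x face at the ledge's edge.
- tongue_tip (a point): Middle of the end of the cover's tongue, 62 mm to -x of the grip bar's centre and 2 mm above the underside; axes as the cover's. The tongue is 50 mm wide, 4 mm thick, level with the underside, and sticks out 12 mm from the plate's -x face. It enters the slot with the cover tilted 0.2 to 0.35 rad, tongue end down.
- cover_back (a point): Middle of the end of the cover's rear lip, 58 mm to +x of the grip bar's centre and 2.5 mm above the underside; axes as the cover's. The lip is 68 mm wide, 5 mm thick, level with the underside, and sticks out 8 mm. The hooked cover has 2.5 mm play along x: as it swings down it must be drawn on towards the slot, or the lip fouls the end wall.
- jar: The glass cookie jar with clasp lid, 110 mm wide, 152 mm tall; origin under its centre. Leave alone.
- grinder: The chrome salt grinder, 54 mm wide, 148 mm tall; origin under its centre. Leave alone.
- teapot: The white teapot, 140 mm wide without spout and handle, 137 mm tall; origin under its centre. Leave alone.
- colander: The red colander, 210 mm wide, 85 mm tall; origin under its centre. Leave alone.
There are look-alikes about, which are no part of the job. Leave any brown, pink or yellow look-alike of the part that bears cover_grip alone.

How it is judged:
By the outcome, as a careful person would: the job done as asked, in the order asked, and still so for the second after the job is handed in, with the robot touching nothing.
It also fails if it takes over 59 s, if anything falls off the work surface, if the arm or the gripper's body presses on something with over 40 N, if the wrist force passes 120 N, or if a joint passes its speed limit or range.

## Working session

There is one attempt and no reset: what is moved stays moved. The work goes in short steps, Python scripts to look and compute and a shell command to move; the robot and the scene stay as the last step left them, time stands still between calls to the robot, and variables do not carry over. Pictures are saved under pics/ and viewed, about 8 in all and at most 12, crops included, and the job is handed in when it is done.

```bash
mkdir -p pics; cat > h.py <<'E'
import numpy as np, cv2
from station import readout, eyes, ticket
from scipy.spatial.transform import Rotation as Ro
def R(q): return Ro.from_quat([q[1],q[2],q[3],q[0]]).as_matrix()
def cap(n):
    c=eyes.calibration(n); p,d=eyes.read_camera(n)
    np.savez(f'{n}.npz',p=p,d=d,**{k:np.array(v) for k,v in c.items()}); return p,d,c
def w(n,u,v,z=None):
    s=np.load(f'{n}.npz'); d=s['d'][int(v),int(u)]
    r=np.array([(u-s['cx'])/s['fx'],(v-s['cy'])/s['fy'],1.])
    Rt=s['R'].T; o=-Rt@s['t']
    if z is None: return o+Rt@(r*d)
    k=Rt@r; return o+k*(z-o[2])/k[2]
def cloud(n):
    s=np.load(f'{n}.npz'); v,u=np.mgrid[:480,:640]; d=s['d']
    P=np.stack([(u-s['cx'])/s['fx']*d,(v-s['cy'])/s['fy']*d,d],-1)
    return (P-s['t'])@s['R']
def save(n,p): cv2.imwrite(f'pics/{n}.png',p[...,::-1])
def st():
    o=readout.get_obs(); print({k:np.round(o[k],4).tolist() for k in ('t','eef_pos','tool_rot','contact_force','torque','gripper_width')}); print(np.round(R(o['tool_rot']),3)); return o
E
python3 - <<'E'
from h import *
st()
for n in('top','scene'):
    p,d,c=cap(n); save(n+'0',p); print(n,np.round(-np.array(c['R']).T@c['t'],3))
E
```

```text
{'t': 0.0, 'eef_pos': [0.1991, -0.6443, 0.2303], 'tool_rot': [-0.0009, 0.9888, 0.1493, -0.0002], 'contact_force': [0.0674, -0.3135, 1.0095], 'torque': [-0.0213, 0.0067, 0.0045], 'gripper_width': 0.999}
[[ 0.955  0.295 -0.001]
 [ 0.295 -0.955  0.002]
 [-0.    -0.002 -1.   ]]
top [0.464 0.058 1.372]
scene [1.65  0.279 0.83 ]
```

View pics/top0.png

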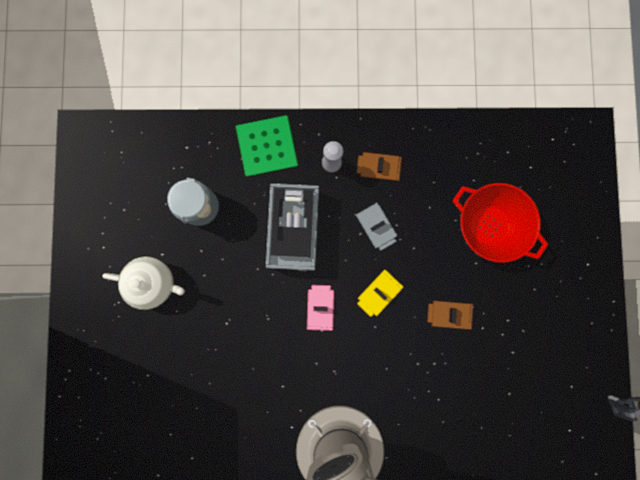

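View pics/scene0.png

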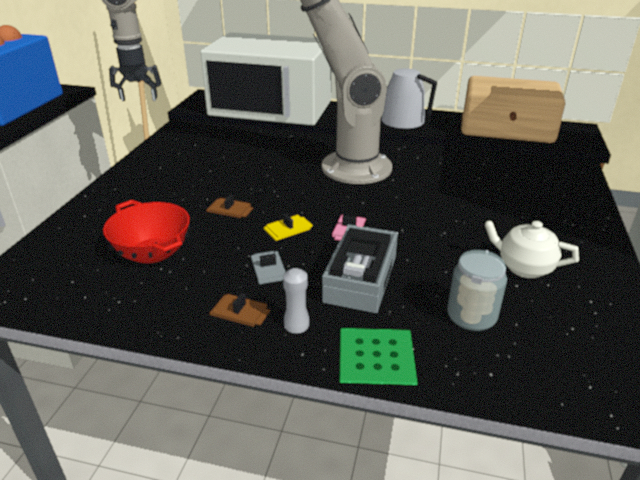

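```bash
python3 - <<'E'
from h import *
s=np.load('top.npz'); p=s['p'][170:290,250:410]; save('crop1',cv2.resize(p,(800,600),interpolation=cv2.INTER_CUBIC))
P=cloud('top')
pr=s['p'].astype(int)
m=(pr.max(-1)-pr.min(-1)<40)&(pr.min(-1)>70)
sub=np.zeros_like(m); sub[195:255,350:402]=1
m&=sub; v,u=np.nonzero(m); print(len(v)); 
q=P[m]; print(np.percentile(q,[5,50,95],axis=0).round(3)); 
r=cv2.minAreaRect(np.c_[u,v].astype(np.float32)); print(r)
for a in cv2.boxPoints(r): print(a,w('top',*a,z=.01).round(4))
for a in [(269,184),(319,186),(315,270),(266,268)]: print(a,w('top',*a,z=.1).round(4), P[a[1]+3,a[0]].round(3))
E
```

```text
1044
[[ 0.553 -0.151 -0.   ]
 [ 0.603 -0.108  0.008]
 [ 0.657 -0.065  0.014]]
((376.5845947265625, 227.0230712890625), (44.03232192993164, 37.45848846435547), 60.2551155090332)
[349.4     217.20001] [ 0.631  -0.0322  0.01  ]
[381.92307 198.61539] [ 0.683  -0.1241  0.01  ]
[403.7692  236.84613] [ 0.575  -0.1832  0.01  ]
[371.24612 255.43076] [ 0.5237 -0.0917  0.01  ]
(269, 184) [0.7088 0.184  0.1   ] [ 0.719  0.194 -0.   ]
(319, 186) [0.7029 0.0528 0.1   ] [0.713 0.052 0.001]
(315, 270) [0.4829 0.0643 0.1   ] [ 0.476  0.065 -0.002]
(266, 268) [0.4888 0.191  0.1   ] [ 0.482  0.202 -0.002]
```

View pics/crop1.png

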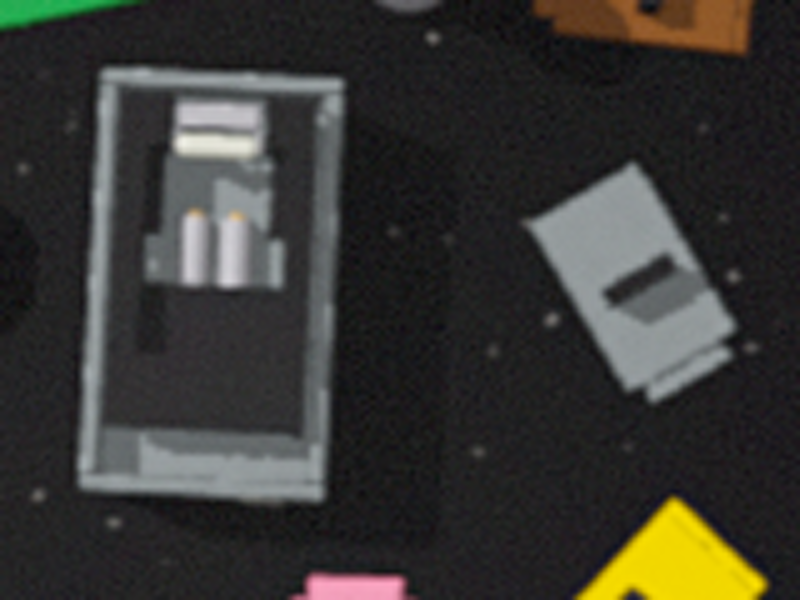

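```bash
python3 - <<'E'
from h import *
o=st(); T=R(o['tool_rot'])
b=w('top',378,226,z=.038); t=w('top',250+690/5,170+375/5,z=.003); r=w('top',250+583/5,170+193/5,z=.01); r2=(w('top',250+630/5,170+163/5,z=.01)+w('top',250+530/5,170+222/5,z=.01))/2
t2=(w('top',250+735/5,170+330/5,z=.01)+w('top',250+628/5,170+390/5,z=.01))/2
print(b,t,r,r2,t2)
e=r2-t2;print(np.degrees(np.arctan2(e[1],e[0])),np.linalg.norm(e))
d=np.r_[b[:2],.2]-o['eef_pos']; print(T.T@d*1000)
E
```

```text
{'t': 0.1, 'eef_pos': [0.1992, -0.6444, 0.2304], 'tool_rot': [-0.0008, 0.9888, 0.1494, -0.0002], 'contact_force': [-0.1336, 0.7057, -0.1571], 'torque': [0.0693, 0.0294, 0.0417], 'gripper_width': 1.0007}
[[ 0.955  0.295 -0.001]
 [ 0.295 -0.955  0.002]
 [-0.    -0.002 -1.   ]]
[ 0.6028893  -0.10830194  0.038     ] [ 0.55292459 -0.13979457  0.003     ] [ 0.6549728  -0.08063215  0.01      ] [ 0.6552833  -0.07898727  0.01      ] [ 0.56088936 -0.13423186  0.01      ]
30.33854953251196 0.10937174583934962
[ 544.02699023 -392.88108202   30.99361055]
```

```bash
python3 -m crank '[{"x":49.5,"y":-35.7,"jaw":100},{"x":49.5,"y":-35.7},{"x":49.5,"y":-35.7},{"x":49.5,"y":-35.7},{"x":49.5,"y":-35.7},{"x":49.5,"y":-35.7},{"x":49.5,"y":-35.7},{"x":49.5,"y":-35.7},{"x":49.5,"y":-35.7},{"x":49.5,"y":-35.7},{"x":49.5,"y":-35.7},{"x":0}]' 40; python3 -m crank '[{"az":-10.3,"z":3},{"az":-10.3,"z":3},{"az":-10.3,"z":3},{"az":-10.3,"z":3},{"az":-10.3,"z":3},{"az":-10.3,"z":3},{"az":-10.3,"z":3},{"az":-10.3,"z":3},{"az":-10.3,"z":3},{"az":-10.3,"z":3},{"x":0},{"x":0}]'
python3 - <<'E'
from h import *
st(); p,d,c=cap('wrist'); save('w1',p); print(readout.get_obs()['q'])
E
```

```text
{'t': 0.1, 'eef_pos': [0.1992, -0.6444, 0.2304], 'tool_rot': [-0.0008, 0.9888, 0.1494, -0.0002], 'contact_force': [-0.1336, 0.7057, -0.1571], 'torque': [0.0693, 0.0294, 0.0417], 'gripper_width': 1.0007}
[[ 0.955  0.295 -0.001]
 [ 0.295 -0.955  0.002]
 [-0.    -0.002 -1.   ]]
[ 1.16288742  0.47757329  0.02237098  1.55619054 -0.01151918  1.10929874
 -0.08309756]schema error: expected keys jaw, x, y, z, ax, ay, az
schema error: expected keys jaw, x, y, z, ax, ay, az
```

View pics/w1.png

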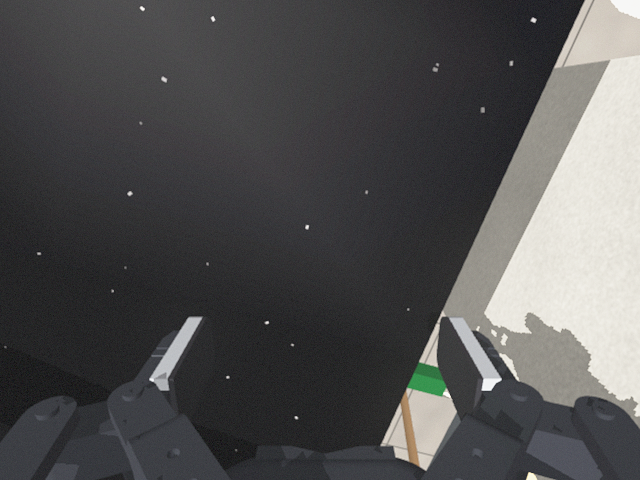

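The picture shows just the start view, with fingers and the counter edge. The rows were refused because every key has to be present.

```bash
python3 -m crank '[{"jaw":100,"x":49.5,"y":-35.7,"z":0,"ax":0,"ay":0,"az":0},{"jaw":100,"x":49.5,"y":-35.7,"z":0,"ax":0,"ay":0,"az":0},{"jaw":100,"x":49.5,"y":-35.7,"z":0,"ax":0,"ay":0,"az":0},{"jaw":100,"x":49.5,"y":-35.7,"z":0,"ax":0,"ay":0,"az":0},{"jaw":100,"x":49.5,"y":-35.7,"z":0,"ax":0,"ay":0,"az":0},{"jaw":100,"x":49.5,"y":-35.7,"z":0,"ax":0,"ay":0,"az":0},{"jaw":100,"x":49.5,"y":-35.7,"z":0,"ax":0,"ay":0,"az":0},{"jaw":100,"x":49.5,"y":-35.7,"z":0,"ax":0,"ay":0,"az":0},{"jaw":100,"x":49.5,"y":-35.7,"z":0,"ax":0,"ay":0,"az":0},{"jaw":100,"x":49.5,"y":-35.7,"z":0,"ax":0,"ay":0,"az":0},{"jaw":100,"x":49.5,"y":-35.7,"z":0,"ax":0,"ay":0,"az":0}]' 40; python3 -m crank '[{"jaw":100,"x":0,"y":0,"z":3,"ax":0,"ay":0,"az":-10.3},{"jaw":100,"x":0,"y":0,"z":3,"ax":0,"ay":0,"az":-10.3},{"jaw":100,"x":0,"y":0,"z":3,"ax":0,"ay":0,"az":-10.3},{"jaw":100,"x":0,"y":0,"z":3,"ax":0,"ay":0,"az":-10.3},{"jaw":100,"x":0,"y":0,"z":3,"ax":0,"ay":0,"az":-10.3},{"jaw":100,"x":0,"y":0,"z":3,"ax":0,"ay":0,"az":-10.3},{"jaw":100,"x":0,"y":0,"z":3,"ax":0,"ay":0,"az":-10.3},{"jaw":100,"x":0,"y":0,"z":3,"ax":0,"ay":0,"az":-10.3},{"jaw":100,"x":0,"y":0,"z":3,"ax":0,"ay":0,"az":-10.3},{"jaw":100,"x":0,"y":0,"z":3,"ax":0,"ay":0,"az":-10.3},{"jaw":100,"x":0,"y":0,"z":0,"ax":0,"ay":0,"az":0},{"jaw":100,"x":0,"y":0,"z":0,"ax":0,"ay":0,"az":0}]'
python3 - <<'E'
from h import *
st(); p,d,c=cap('wrist'); save('w2',p); print(readout.get_obs()['q'])
E
```

```text
t: 1.52
eef_pos: [0.6044, -0.1074, 0.2312]
tool_rot: [0.0, 0.989, 0.149, -0.0]
contact_force: [0.5, -1.0, -0.2]
gripper_width: 1.0
t: 3.02
eef_pos: [0.6036, -0.109, 0.2012]
tool_rot: [-0.0, 0.5, 0.866, -0.0]
contact_force: [0.1, -0.7, 0.2]
gripper_width: 1.0
{'t': 3.025, 'eef_pos': [0.6036, -0.109, 0.2012], 'tool_rot': [-0.0001, 0.5002, 0.8659, -0.0], 'contact_force': [0.0516, -0.6997, 0.1844], 'torque': [0.029, 0.0127, 0.0216], 'gripper_width': 1.0003}
[[-0.5    0.866 -0.   ]
 [ 0.866  0.5    0.   ]
 [ 0.    -0.    -1.   ]]
[ 0.52642457  0.47292057 -0.60360244  1.70757508  0.30186158  1.05535059
  0.347492  ]
```

View pics/w2.png

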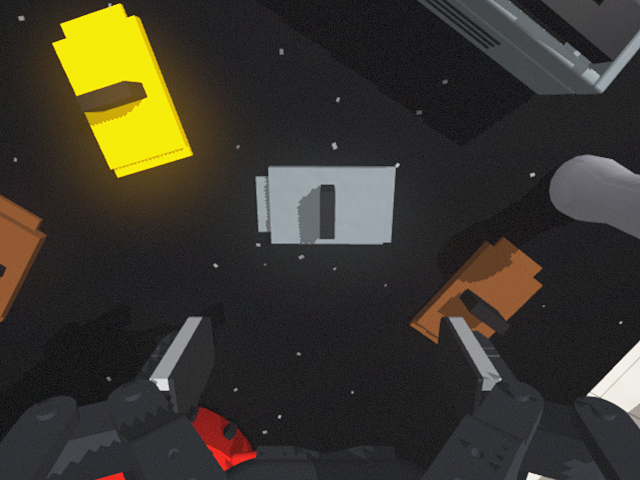

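The view shows the grey cover aligned with the jaws. Its bar top is at about (328,211), the tongue is on the left at (263,204), and the rear edge is at x≈394.

```bash
python3 - <<'E'
from h import *
o=st(); T=R(o['tool_rot'])
P=cloud('wrist')
for v in(190,211,232): print([P[v,u].round(4).tolist() for u in (325,329,332)])
s=np.load('wrist.npz')['p']; print(s[190,312:345].mean(-1).astype(int),s[235,312:345].mean(-1).astype(int))
for u,v in((322,185),(334,185),(322,239),(335,239)): print(w('wrist',u,v,z=.038).round(4))
m=(P[...,2]>.033)&(P[...,2]<.045); m[:160]=0;m[250:]=0;m[:,:300]=0;m[:,360:]=0
q=P[m]; print(len(q)); b=(q.max(0)+q.min(0))/2; print(q.mean(0),b)
lo=((q-o['eef_pos'])@T); print(lo.min(0),lo.max(0)); xx=lo-lo.mean(0); print(np.degrees(np.linalg.svd(xx[:,:2])[2]) if 0 else np.linalg.svd(xx[:,:2],full_matrices=False)[2])
E
```

```text
{'t': 3.075, 'eef_pos': [0.6036, -0.109, 0.2014], 'tool_rot': [0.0001, 0.4999, 0.8661, -0.0], 'contact_force': [0.2072, 0.5389, -0.0904], 'torque': [-0.0078, -0.0132, 0.0245], 'gripper_width': 0.9956}
[[-0.5    0.866  0.   ]
 [ 0.866  0.5   -0.   ]
 [-0.    -0.    -1.   ]]
[[0.5947, -0.0927, 0.0371], [0.5973, -0.091, 0.0383], [0.5996, -0.0901, 0.0364]]
[[0.6031, -0.1071, 0.0392], [0.6059, -0.1057, 0.0386], [0.608, -0.1045, 0.0386]]
[[0.6119, -0.1225, 0.0391], [0.6148, -0.1209, 0.0389], [0.6169, -0.1197, 0.0388]]
[106 107 108 108 109 110 109 106  74  44  49  52  53  53  48  52  46  49
  50  55  46  48  79 138 166 165 164 166 164 163 165 166 165] [112 111 110 110 108 108 108  99  64  59  62  59  58  58  61  57  59  58
  60  59  60  52  99 151 166 163 164 166 164 166 166 165 165]
[ 0.5906 -0.0903  0.038 ]
[ 0.5988 -0.0856  0.038 ]
[ 0.613  -0.1293  0.038 ]
[ 0.6222 -0.1239  0.038 ]
718
[ 0.60585873 -0.10761708  0.03941131] [ 0.60624828 -0.1086455   0.03749387]
[-0.02120297 -0.00286467  0.15992508] [0.01897777 0.00846436 0.16783819]
[[-0.99993114 -0.01173503]
 [-0.01173503  0.99993114]]
```

```bash
python3 -m crank '[{"jaw":100,"x":-1,"y":2.8,"z":45,"ax":0,"ay":0,"az":0.7},{"jaw":100,"x":0,"y":0,"z":45,"ax":0,"ay":0,"az":0},{"jaw":100,"x":0,"y":0,"z":45,"ax":0,"ay":0,"az":0},{"jaw":60,"x":0,"y":0,"z":35,"ax":0,"ay":0,"az":0},{"jaw":40,"x":0,"y":0,"z":16,"ax":0,"ay":0,"az":0},{"jaw":0,"x":0,"y":0,"z":0,"ax":0,"ay":0,"az":0},{"jaw":0,"x":0,"y":0,"z":0,"ax":0,"ay":0,"az":0},{"jaw":0,"x":0,"y":0,"z":0,"ax":0,"ay":0,"az":0},{"jaw":0,"x":0,"y":0,"z":0,"ax":0,"ay":0,"az":0},{"jaw":0,"x":0,"y":0,"z":0,"ax":0,"ay":0,"az":0}]' 40
```

```text
t: 4.32
eef_pos: [0.6078, -0.1084, 0.0169]
tool_rot: [0.001, 0.504, 0.864, 0.001]
contact_force: [-0.7, 0.3, 6.9]
gripper_width: 0.134
```

```bash
python3 -m crank '[{"jaw":0,"x":0,"y":0,"z":-10,"ax":0,"ay":0,"az":0},{"jaw":0,"x":0,"y":0,"z":-50,"ax":0,"ay":0,"az":0},{"jaw":0,"x":0,"y":0,"z":-50,"ax":0,"ay":0,"az":0},{"jaw":0,"x":0,"y":0,"z":-50,"ax":0,"ay":0,"az":0},{"jaw":0,"x":0,"y":0,"z":-50,"ax":0,"ay":0,"az":0},{"jaw":0,"x":56,"y":30,"z":-22,"ax":0,"ay":0,"az":0},{"jaw":0,"x":56,"y":30,"z":-22,"ax":0,"ay":0,"az":0},{"jaw":0,"x":0,"y":0,"z":0,"ax":0,"ay":0,"az":10.6},{"jaw":0,"x":0,"y":0,"z":0,"ax":0,"ay":0,"az":10.6},{"jaw":0,"x":0,"y":0,"z":0,"ax":0,"ay":0,"az":10.6},{"jaw":0,"x":0,"y":0,"z":0,"ax":0,"ay":0,"az":0},{"jaw":0,"x":0,"y":0,"z":0,"ax":0,"ay":0,"az":0}]' 40
python3 - <<'E'
from h import *
st(); p,d,c=cap('wrist'); save('w3',p)
E
```

```text
t: 5.82
eef_pos: [0.6036, 0.0097, 0.2663]
tool_rot: [-0.0, 0.72, 0.694, -0.0]
contact_force: [-0.4, -1.4, -1.3]
gripper_width: 0.13
{'t': 5.825, 'eef_pos': [0.6036, 0.0097, 0.2663], 'tool_rot': [-0.0, 0.72, 0.6939, -0.0001], 'contact_force': [-0.36, -1.3685, -1.325], 'torque': [0.0255, -0.0089, 0.0106], 'gripper_width': 0.1298}
[[ 0.037  0.999 -0.   ]
 [ 0.999 -0.037 -0.   ]
 [-0.    -0.    -1.   ]]
```

View pics/w3.png

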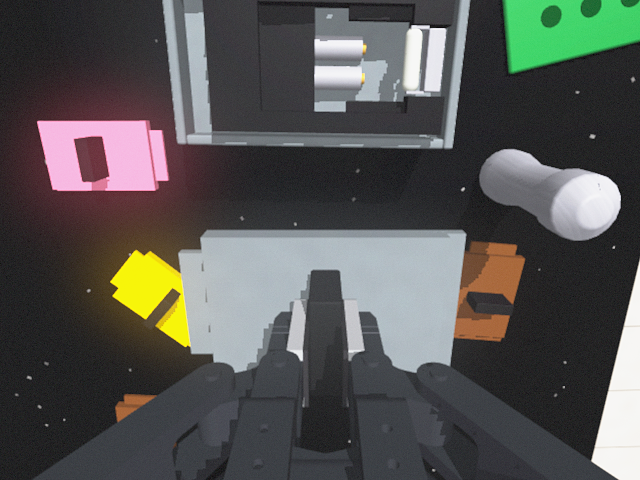

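The view shows the cover held straight with its tongue at the left (190,300). The box is at the top, with the ledge edge at u≈259, the roller at (412,58) and the frame's right end at u≈445. Next I'll use the depth data.

```bash
python3 - <<'E'
from h import *
P=cloud('wrist')
for v in (25,55,62,90,100):
    print('row',v)
    for u in range(176,470,6 if v!=62 else 4): print(u,(P[v,u]*1000).round(0).astype(int).tolist(),end=' ')
    print()
print('col 290'); print([(v,(P[v,290]*1000).round(0).astype(int).tolist()) for v in range(0,150,5)])
print('col 230'); print([(v,(P[v,230]*1000).round(0).astype(int).tolist()) for v in range(0,150,5)])
for u,v in((185,143),(450,148)):print(w('wrist',u,v,z=.1))
# cover underside/tongue
for u,v in((185,300),(195,300),(230,260),(440,260),(460,260),(187,255),(192,350)): print(u,v,(P[v,u]*1000).round(1))
E
```

```text
row 25
176 [498, 152, 81] 182 [498, 155, 66] 188 [500, 156, 57] 194 [504, 156, 56] 200 [509, 156, 57] 206 [524, 149, 96] 212 [529, 149, 96] 218 [533, 149, 95] 224 [537, 148, 97] 230 [541, 148, 97] 236 [546, 148, 97] 242 [550, 148, 94] 248 [607, 95, 411] 254 [558, 148, 96] 260 [561, 150, 82] 266 [565, 150, 81] 272 [570, 149, 82] 278 [574, 149, 82] 284 [578, 149, 81] 290 [583, 149, 82] 296 [587, 149, 80] 302 [592, 149, 80] 308 [596, 149, 81] 314 [601, 148, 82] 320 [605, 152, 58] 326 [610, 152, 57] 332 [614, 152, 56] 338 [619, 152, 57] 344 [624, 152, 57] 350 [629, 151, 57] 356 [634, 151, 56] 362 [638, 151, 57] 368 [643, 151, 57] 374 [648, 151, 57] 380 [653, 151, 57] 386 [658, 150, 56] 392 [663, 150, 56] 398 [667, 150, 58] 404 [672, 150, 57] 410 [672, 146, 82] 416 [673, 143, 98] 422 [677, 143, 99] 428 [681, 143, 99] 434 [687, 144, 90] 440 [692, 144, 91] 446 [696, 143, 91] 452 [706, 147, 70] 458 [707, 144, 82] 464 [711, 144, 85] 
row 55
176 [495, 132, 83] 182 [497, 133, 74] 188 [497, 134, 58] 194 [502, 134, 57] 200 [506, 134, 57] 206 [511, 134, 57] 212 [526, 129, 96] 218 [531, 129, 97] 22
[... 4929 characters left out ...]
 [539, 132, 95]), (55, [539, 129, 95]), (60, [539, 126, 96]), (65, [539, 122, 98]), (70, [538, 119, 97]), (75, [538, 116, 96]), (80, [538, 112, 98]), (85, [537, 109, 97]), (90, [536, 105, 96]), (95, [536, 102, 96]), (100, [536, 98, 96]), (105, [535, 95, 97]), (110, [535, 91, 96]), (115, [534, 88, 96]), (120, [534, 84, 95]), (125, [533, 80, 95]), (130, [533, 77, 96]), (135, [529, 72, 81]), (140, [529, 68, 84]), (145, [509, 57, 2])]
[0.4984135  0.06841158 0.1       ]
[0.70172057 0.05718559 0.1       ]
185 300 [541.9  14.  254.3]
195 300 [546.4  13.9 254.4]
230 260 [565.4  34.3 259.4]
440 260 [651.3  31.8 261.1]
460 260 [661.3  29.3 255.9]
187 255 [546.   35.2 254.3]
192 350 [541.5 -11.5 254.9]
```

```bash
python3 - <<'E'
from h import *
P=cloud('wrist')
def cross(A,B,lev):  # interpolation in pixel, report using upper-level pixel pos
    return A
rows=[]
for v in range(8,108):
    r=P[v]; 
    i=[u for u in range(245,275) if r[u,2]>.089 and r[u+1,2]<.089 and .07<r[u+1,2]]
    j=[u for u in range(300,330) if r[u,2]>.0755 and r[u+1,2]<.0755]
    if len(i)==1 and len(j)==1: rows.append([(r[i[0],1]),r[i[0],0],(r[j[0],0])])
rows=np.array(rows); y=rows[:,0]
for k in(1,2):
    f=np.polyfit(y-.1245,rows[:,k],1); print(k,f[1],np.degrees(np.arctan(f[0])),np.std(rows[:,k]-np.polyval(f,y-.1245)))
for lo,hi,name in((105,125,'low'),(0,20,'up')):
    q=[]
    for u in range(268,312):
        c=P[:,u]
        for v in range(lo,hi):
            a,b=c[v,2],c[v+1,2]
            if (a<.089)!=(b<.089) and min(a,b)>.07: q.append(c[v+1 if b>a else v][:2]); break
    q=np.array(q)
    if len(q)>5:
        f=np.polyfit(q[:,0]-.58,q[:,1],1); print(name,f[1],np.degrees(np.arctan(f[0])),len(q))
m=np.zeros((480,640),bool); m[10:125,215:250]=1; print('frame z',np.median(P[m][:,2]))
m[:]=0;m[20:105,275:305]=1; print('floor z',np.median(P[m][:,2]))
E
```

```text
1 0.5610014276778539 -1.602885713688307 0.006766830060442878
2 0.5997777549597624 2.8812801860264776 0.0010905913364362943
low 0.08882327436842587 -3.0349741407627833 44
up 0.16210785272804903 -3.1058487471924567 44
frame z 0.0961728193010245
floor z 0.08170564923834668
```

```bash
cat > g.py <<'E'
from h import *
yaw=np.radians(-2.95); ex=np.array([np.cos(yaw),np.sin(yaw),0]); ey=np.array([-np.sin(yaw),np.cos(yaw),0]); ez=np.array([0,0,1.])
L=np.array([.560,.1265,.0962]); OFF=(.062,.0145)
def pose(xi,zi,th,yi=0):
    th=np.radians(th); c=np.cos(th)*ex+np.sin(th)*ez; z=-np.sin(th)*ex+np.cos(th)*ez
    T=np.c_[ey,c,-z]; return L+xi*ex/1e3+zi*ez/1e3+yi*ey/1e3+OFF[0]*c+OFF[1]*z, T
def step(p0,T0,p1,T1):
    return (T0.T@(p1-p0)*1e3).round(2), np.degrees(Ro.from_matrix(T0.T@T1).as_rotvec()).round(2)
def cur():  # measured tip in box frame
    o=readout.get_obs(); T=R(o['tool_rot']); p=np.array(o['eef_pos']); c=T[:,1]; z=-T[:,2]
    t=p-OFF[0]*c-OFF[1]*z-L; b=p+.058*c-.014*z-L
    f=np.array(o['contact_force']); m=np.array(o['torque'])
    print('t',round(o['t'],2),'tip xi,yi,zi',[round(float(t@a)*1e3,2) for a in(ex,ey,ez)],'back',[round(float(b@a)*1e3,2) for a in(ex,ey,ez)],'th',round(float(np.degrees(np.arcsin(c[2]))),2),'F',[round(float(f@a),1) for a in(ex,ey,ez)],'M',m.round(2),'w',round(o['gripper_width'],3)); return p,T
E
python3 - <<'E'
from g import *
p,T=cur()
a=pose(8,30,16); print('rot/shift',step(p,T,*a)); b=pose(8,-9,16); print(step(*a,*b)); print(step(*b,*pose(8,-12.5,16)), step(*b,*pose(-2,-9,16)))
E
```

```text
t 5.88 tip xi,yi,zi [-12.35, -115.27, 155.6] back [107.64, -113.61, 156.1] th -0.0 F [-0.4, -1.0, -2.1] M [-0.05 -0.03 -0.03] w 0.128
rot/shift (array([114.21,  15.54, 109.07]), array([-16.  ,  -0.11,   0.79]))
(array([  0.  , -10.75,  37.49]), array([0., 0., 0.]))
(array([ 0.  , -0.96,  3.36]), array([0., 0., 0.])) (array([-0.  , -9.61, -2.76]), array([0., 0., 0.]))
```

```bash
python3 -m crank '[{"jaw":0,"x":57,"y":8,"z":0,"ax":0,"ay":0,"az":0},{"jaw":0,"x":57,"y":8,"z":0,"ax":0,"ay":0,"az":0},{"jaw":0,"x":0,"y":0,"z":50,"ax":0,"ay":0,"az":0.8},{"jaw":0,"x":0,"y":0,"z":50,"ax":0,"ay":0,"az":0},{"jaw":0,"x":0,"y":0,"z":9,"ax":-8,"ay":0,"az":0},{"jaw":0,"x":0,"y":0,"z":0,"ax":-8,"ay":0,"az":0},{"jaw":0,"x":0,"y":-5,"z":18,"ax":0,"ay":0,"az":0},{"jaw":0,"x":0,"y":0,"z":0,"ax":0,"ay":0,"az":0},{"jaw":0,"x":0,"y":0,"z":0,"ax":0,"ay":0,"az":0}]' 
python3 - <<'E'
from g import *
p,T=cur(); print(step(p,T,*pose(8,-9,16)))
p,d,c=cap('wrist'); save('w4',p)
E
```

```text
t: 7.0
eef_pos: [0.6259, 0.1228, 0.1387]
tool_rot: [0.101, 0.719, 0.681, 0.096]
contact_force: [-0.0, 0.7, -2.6]
gripper_width: 0.127
t 7.0 tip xi,yi,zi [10.39, -0.04, 11.48] back [125.61, -0.49, 45.0] th 15.98 F [-0.1, 0.7, -2.6] M [0.01 0.35 0.01] w 0.127
(array([ 0.24, -7.94, 19.01]), array([-0.02,  0.04, -0.22]))
```

View pics/w4.png

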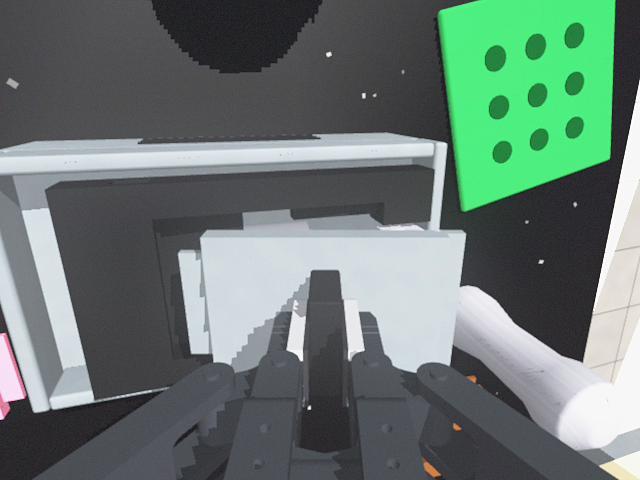

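The view shows the tilted cover over the opening. The tongue (left edge u≈180) is inside the ledge edge (u≈155 to 175), so I can lower it.

```bash
python3 -m crank '[{"jaw":0,"x":0.2,"y":-4,"z":9.5,"ax":0,"ay":0,"az":-0.2},{"jaw":0,"x":0,"y":-4,"z":9.5,"ax":0,"ay":0,"az":0},{"jaw":0,"x":0,"y":-0.3,"z":1,"ax":0,"ay":0,"az":0},{"jaw":0,"x":0,"y":0,"z":0,"ax":0,"ay":0,"az":0}]' >/dev/null
python3 -c "from g import *;cur()"
python3 -m crank '[{"jaw":0,"x":0,"y":-0.3,"z":1,"ax":0,"ay":0,"az":0},{"jaw":0,"x":0,"y":0,"z":0,"ax":0,"ay":0,"az":0}]' >/dev/null
python3 -c "from g import *;cur()"
python3 -m crank '[{"jaw":0,"x":0,"y":-0.3,"z":1,"ax":0,"ay":0,"az":0},{"jaw":0,"x":0,"y":0,"z":0,"ax":0,"ay":0,"az":0}]' >/dev/null
python3 -c "from g import *;cur()"
```

```text
t 7.55 tip xi,yi,zi [6.56, -0.02, -10.42] back [121.78, 0.07, 23.1] th 15.98 F [-0.8, 0.6, -1.5] M [ 0.04  0.44 -0.  ] w 0.128
t 7.8 tip xi,yi,zi [6.78, -0.03, -11.06] back [121.98, 0.03, 22.53] th 16.02 F [-0.2, -0.4, -0.9] M [-0.03  0.4  -0.  ] w 0.132
t 8.05 tip xi,yi,zi [6.62, -0.11, -12.31] back [121.84, -0.05, 21.25] th 16.0 F [-1.3, 0.4, -1.4] M [ 0.01  0.4  -0.07] w 0.129
```

```bash
python3 -m crank '[{"jaw":0,"x":0,"y":-3.9,"z":-1.1,"ax":0,"ay":0,"az":0},{"jaw":0,"x":0,"y":-3.9,"z":-1.1,"ax":0,"ay":0,"az":0},{"jaw":0,"x":0,"y":-3.9,"z":-1.1,"ax":0,"ay":0,"az":0},{"jaw":0,"x":0,"y":0,"z":0,"ax":0,"ay":0,"az":0}]' >/dev/null
python3 -c "from g import *;cur()"
python3 -m crank '[{"jaw":0,"x":0,"y":-1.9,"z":-0.5,"ax":0,"ay":0,"az":0},{"jaw":0,"x":0,"y":0,"z":0,"ax":0,"ay":0,"az":0}]' >/dev/null
python3 -c "from g import *;cur()"
python3 -m crank '[{"jaw":0,"x":0,"y":-1.4,"z":-0.4,"ax":0,"ay":0,"az":0},{"jaw":0,"x":0,"y":0,"z":0,"ax":0,"ay":0,"az":0}]' >/dev/null
python3 -c "from g import *;cur()"
```

```text
t 8.55 tip xi,yi,zi [-5.96, -0.06, -12.34] back [109.25, 0.06, 21.2] th 15.99 F [-0.0, -0.8, -2.0] M [ 0.06  0.41 -0.03] w 0.131
t 8.8 tip xi,yi,zi [-7.56, -0.09, -12.38] back [107.65, -0.02, 21.17] th 16.0 F [-0.6, 0.1, -0.9] M [0.01 0.4  0.01] w 0.131
t 9.05 tip xi,yi,zi [-9.05, -0.05, -12.42] back [106.17, 0.03, 21.13] th 16.0 F [1.7, -0.9, -1.9] M [0.06 0.37 0.02] w 0.13
```

```bash
python3 - <<'E'
from g import *
def wp(th,zi,cx=.8):
    t=np.radians(th); return pose(cx-12*np.cos(t)+8*np.sin(t),zi,th)
W=[(16,-12.4),(13,-11.8),(10,-11.2),(8,-10.8),(7,-10.5),(6,-10.2),(5,-9.9),(4,-9.6),(3,-9.2),(2,-8.8),(1,-8.4),(0,-8)]
p,T=cur(); print(step(p,T,*wp(*W[0])))
for a,b in zip(W,W[1:]): print(b,*step(*wp(*a),*wp(*b)))
E
```

```text
t 9.05 tip xi,yi,zi [-9.05, -0.05, -12.42] back [106.17, 0.03, 21.13] th 16.0 F [1.7, -0.9, -1.9] M [0.06 0.37 0.02] w 0.13
(array([0.  , 0.5 , 0.12]), array([-0.  ,  0.05,  0.04]))
(13, -11.8) [-0.    0.3   2.53] [3. 0. 0.]
(10, -11.2) [0.   0.29 2.56] [ 3.  0. -0.]
(8, -10.8) [-0.    0.2   1.72] [ 2.  0. -0.]
(7, -10.5) [0.   0.12 0.76] [ 1. -0. -0.]
(6, -10.2) [-0.    0.12  0.77] [ 1. -0. -0.]
(5, -9.9) [0.   0.12 0.77] [1. 0. 0.]
(4, -9.6) [-0.    0.11  0.77] [1. 0. 0.]
(3, -9.2) [-0.    0.12  0.67] [ 1. -0.  0.]
(2, -8.8) [0.   0.12 0.68] [ 1.  0. -0.]
(1, -8.4) [0.   0.11 0.68] [ 1. -0. -0.]
(0, -8) [0.   0.11 0.68] [1. 0. 0.]
```

```bash
python3 -m crank '[{"jaw":0,"x":0,"y":0.5,"z":0.1,"ax":0,"ay":0,"az":0},{"jaw":0,"x":0,"y":0.3,"z":2.5,"ax":3,"ay":0,"az":0},{"jaw":0,"x":0,"y":0.3,"z":2.5,"ax":3,"ay":0,"az":0},{"jaw":0,"x":0,"y":0,"z":0,"ax":0,"ay":0,"az":0}]' >/dev/null
python3 -c "from g import *;cur()"
python3 -m crank '[{"jaw":0,"x":0,"y":0.2,"z":1.7,"ax":2,"ay":0,"az":0},{"jaw":0,"x":0,"y":0,"z":0,"ax":0,"ay":0,"az":0}]' >/dev/null
python3 -c "from g import *;cur()"
python3 -m crank '[{"jaw":0,"x":0,"y":0.1,"z":0.8,"ax":1,"ay":0,"az":0},{"jaw":0,"x":0,"y":0,"z":0,"ax":0,"ay":0,"az":0}]' >/dev/null
python3 -c "from g import *;cur()"
```

```text
t 9.55 tip xi,yi,zi [-8.52, -0.25, -11.15] back [109.56, -0.37, 10.27] th 10.04 F [-0.1, 0.6, -2.1] M [-0.05  0.21  0.01] w 0.135
t 9.8 tip xi,yi,zi [-9.69, -0.17, -10.82] back [109.06, -0.17, 6.5] th 8.06 F [0.6, -0.1, -1.4] M [-0.    0.23  0.03] w 0.128
t 10.05 tip xi,yi,zi [-9.92, 0.1, -10.12] back [109.11, 0.17, 5.07] th 7.04 F [-0.7, -0.7, 1.6] M [-0.06  0.22 -0.07] w 0.128
```

```bash
for i in 1; do :; done; python3 -m crank '[{"jaw":0,"x":0,"y":0,"z":0.8,"ax":1,"ay":0,"az":0},{"jaw":0,"x":0,"y":0,"z":0,"ax":0,"ay":0,"az":0}]' >/dev/null
python3 -c "from g import *;cur()"
python3 -m crank '[{"jaw":0,"x":0,"y":0,"z":0.8,"ax":1,"ay":0,"az":0},{"jaw":0,"x":0,"y":0,"z":0,"ax":0,"ay":0,"az":0}]' >/dev/null
python3 -c "from g import *;cur()"
```

```text
t 10.3 tip xi,yi,zi [-9.92, 0.2, -9.27] back [109.37, 0.23, 3.84] th 6.04 F [-4.1, -1.1, 4.9] M [-0.14  0.46 -0.07] w 0.13
t 10.55 tip xi,yi,zi [-11.56, 0.02, -10.37] back [107.97, 0.09, 0.32] th 4.87 F [-3.5, -0.3, -0.9] M [0.17 0.91 0.  ] w 0.13
```

```bash
python3 -m crank '[{"jaw":0,"x":0,"y":0,"z":0.8,"ax":1,"ay":0,"az":0},{"jaw":0,"x":0,"y":0,"z":0,"ax":0,"ay":0,"az":0}]' >/dev/null
python3 -c "from g import *;cur()"
python3 -m crank '[{"jaw":0,"x":0,"y":0,"z":0.8,"ax":1,"ay":0,"az":0},{"jaw":0,"x":0,"y":0,"z":0,"ax":0,"ay":0,"az":0}]' >/dev/null
python3 -c "from g import *;cur()"
```

```text
t 10.8 tip xi,yi,zi [-11.64, -0.0, -10.22] back [108.05, 0.05, -1.62] th 3.87 F [-3.7, 2.1, -0.8] M [0.25 1.1  0.11] w 0.132
t 11.05 tip xi,yi,zi [-11.46, -0.01, -9.65] back [108.36, 0.03, -3.04] th 2.92 F [-3.8, 0.5, -2.2] M [0.25 1.09 0.04] w 0.131
```

```bash
python3 -m crank '[{"jaw":0,"x":0,"y":0,"z":0.7,"ax":1,"ay":0,"az":0},{"jaw":0,"x":0,"y":0,"z":0,"ax":0,"ay":0,"az":0}]' >/dev/null
python3 -c "from g import *;cur()"
python3 -m crank '[{"jaw":0,"x":0,"y":0,"z":0.7,"ax":1,"ay":0,"az":0},{"jaw":0,"x":0,"y":0,"z":0,"ax":0,"ay":0,"az":0}]' >/dev/null
python3 -c "from g import *;cur()"
python3 -m crank '[{"jaw":0,"x":0,"y":0,"z":0.7,"ax":1,"ay":0,"az":0},{"jaw":0,"x":0,"y":0,"z":0,"ax":0,"ay":0,"az":0}]' >/dev/null
python3 -c "from g import *;cur()"
```

```text
t 11.3 tip xi,yi,zi [-11.39, 0.0, -9.08] back [108.52, 0.02, -4.47] th 1.96 F [-4.8, 0.4, -1.8] M [0.33 1.13 0.02] w 0.126
t 11.55 tip xi,yi,zi [-11.56, -0.05, -8.73] back [108.41, -0.04, -6.19] th 0.98 F [-4.2, 1.8, -1.9] M [0.32 1.06 0.08] w 0.131
t 11.8 tip xi,yi,zi [-11.9, -0.08, -8.55] back [108.1, -0.06, -8.14] th -0.04 F [-3.1, 2.1, -4.5] M [0.4  1.01 0.07] w 0.129
```

```bash
python3 -m crank '[{"jaw":0,"x":0,"y":0,"z":0.8,"ax":0,"ay":0,"az":0},{"jaw":0,"x":0,"y":0,"z":0,"ax":0,"ay":0,"az":0}]' >/dev/null
python3 -c "from g import *;cur()"
python3 -m crank '[{"jaw":0,"x":0,"y":0,"z":0.8,"ax":0,"ay":0,"az":0},{"jaw":0,"x":0,"y":0,"z":0,"ax":0,"ay":0,"az":0}]' >/dev/null
python3 -c "from g import *;cur(); p,d,c=cap('wrist'); save('w5',p)"
```

```text
t 12.05 tip xi,yi,zi [-11.91, -0.06, -8.97] back [108.09, -0.0, -8.44] th 0.01 F [-3.1, 1.2, -2.6] M [0.31 0.97 0.06] w 0.133
t 12.3 tip xi,yi,zi [-11.93, -0.05, -9.19] back [108.07, -0.01, -8.65] th 0.02 F [-5.5, 0.8, 2.0] M [0.19 1.26 0.09] w 0.131
```

View pics/w5.png

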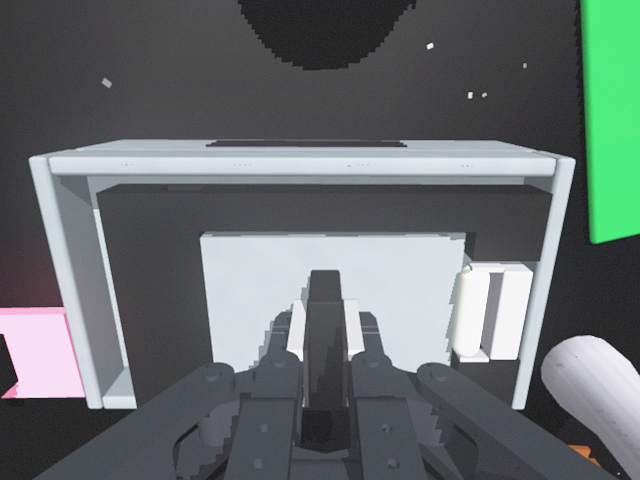

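The picture shows the cover lying flat in the opening, with the roller (468,310) standing over its rear lip. I'll press once more, gently, then let go.

```bash
python3 -m crank '[{"jaw":0,"x":0,"y":0,"z":0.8,"ax":0.4,"ay":0,"az":0},{"jaw":0,"x":0,"y":0,"z":0,"ax":0,"ay":0,"az":0}]' >/dev/null
python3 -c "from g import *;cur()"
python3 -m crank '[{"jaw":0,"x":0,"y":0,"z":0.6,"ax":0.3,"ay":0,"az":0},{"jaw":0,"x":0,"y":0,"z":0,"ax":0,"ay":0,"az":0}]' >/dev/null
python3 -c "from g import *;cur()"
```

```text
t 12.6 tip xi,yi,zi [-11.98, -0.01, -8.78] back [108.03, 0.04, -9.05] th -0.37 F [-8.6, -1.3, 8.3] M [-0.04  1.64  0.07] w 0.128
t 12.85 tip xi,yi,zi [-12.03, -0.02, -8.49] back [107.97, 0.03, -9.35] th -0.65 F [-10.8, -1.6, 12.1] M [-0.22  1.97  0.05] w 0.127
```

```bash
python3 -m crank '[{"jaw":0,"x":0,"y":-1,"z":-1.4,"ax":-0.7,"ay":0,"az":0},{"jaw":0,"x":0,"y":-0.8,"z":-1,"ax":0,"ay":0,"az":0},{"jaw":0,"x":0,"y":0,"z":0,"ax":0,"ay":0,"az":0}]' >/dev/null
python3 -c "from g import *;cur()"
python3 -m crank '[{"jaw":40,"x":0,"y":0,"z":0,"ax":0,"ay":0,"az":0},{"jaw":40,"x":0,"y":0,"z":0,"ax":0,"ay":0,"az":0},{"jaw":40,"x":0,"y":0,"z":0,"ax":0,"ay":0,"az":0},{"jaw":40,"x":0,"y":0,"z":0,"ax":0,"ay":0,"az":0}]'
python3 -c "from g import *;cur()"
```

```text
t 13.22 tip xi,yi,zi [-12.34, -0.03, -8.59] back [107.66, -0.04, -7.8] th 0.14 F [2.1, 0.3, -3.8] M [ 0.26 -0.33  0.01] w 0.131
t: 13.72
eef_pos: [0.6083, 0.1239, 0.102]
tool_rot: [0.0, 0.725, 0.689, -0.0]
contact_force: [0.1, -0.3, -0.0]
gripper_width: 0.397
t 13.72 tip xi,yi,zi [-13.61, -0.14, -8.72] back [106.39, -0.11, -8.19] th 0.01 F [0.2, -0.3, -0.0] M [-0.01 -0.01 -0.01] w 0.397
```

Released. I'll lift clear and look from above.

```bash
python3 -m crank '[{"jaw":40,"x":0,"y":0,"z":-20,"ax":0,"ay":0,"az":0},{"jaw":40,"x":0,"y":0,"z":-40,"ax":0,"ay":0,"az":0},{"jaw":40,"x":0,"y":0,"z":-50,"ax":0,"ay":0,"az":0},{"jaw":40,"x":-30,"y":0,"z":-40,"ax":0,"ay":0,"az":0},{"jaw":40,"x":-30,"y":0,"z":0,"ax":0,"ay":0,"az":0},{"jaw":40,"x":0,"y":0,"z":0,"ax":0,"ay":0,"az":0},{"jaw":40,"x":0,"y":0,"z":0,"ax":0,"ay":0,"az":0}]'
python3 - <<'E'
from g import *
p,d,c=cap('wrist'); save('w6',p)
P=(cloud('wrist')-L)@np.c_[ex,ey,ez]*1e3
for y in(-28,0,28):
    print(y,end=': ')
    for x in range(-20,132,6):
        m=(abs(P[...,0]-x)<1)&(abs(P[...,1]-y)<2); print(x,np.round(np.median(P[m][:,2]),1) if m.sum() else None,end=' ')
    print()
m=(abs(P[...,1])<30)&(P[...,2]>2)&(P[...,2]<8)&(P[...,0]>95)&(P[...,0]<125); print('roller',np.percentile(P[m][:,0],[1,50,99]).round(1))
E
```

```text
t: 14.6
eef_pos: [0.605, 0.065, 0.2528]
tool_rot: [0.0, 0.725, 0.689, 0.0]
contact_force: [1.0, -0.1, -0.5]
gripper_width: 0.403
-28: -20 0.3 -14 0.3 -8 0.0 -2 -0.2 4 -0.5 10 -0.3 16 -0.4 22 -0.4 28 0.1 34 -0.4 40 -0.4 46 -0.1 52 -0.4 58 0.1 64 0.3 70 0.2 76 -0.1 82 -0.3 88 -0.1 94 -0.3 100 -0.1 106 -5.2 112 -0.0 118 -0.3 124 -0.2 130 -0.4 
0: -20 -0.2 -14 0.2 -8 -0.1 -2 -0.0 4 -0.1 10 0.1 16 0.3 22 -0.4 28 -0.2 34 -0.3 40 -0.1 46 27.8 52 27.7 58 0.1 64 0.4 70 -0.3 76 0.2 82 0.6 88 0.2 94 -0.2 100 -0.6 106 -4.4 112 4.3 118 2.4 124 4.1 130 3.7 
28: -20 -0.2 -14 -0.1 -8 -0.2 -2 -0.3 4 -0.0 10 0.0 16 0.3 22 0.0 28 -0.3 34 -0.5 40 0.0 46 -0.1 52 0.0 58 0.4 64 0.1 70 -0.3 76 0.5 82 0.2 88 0.0 94 -0.0 100 0.3 106 -5.1 112 0.2 118 -0.0 124 0.0 130 0.1 
roller [107.3 114.1 124.8]
```

View pics/w6.png

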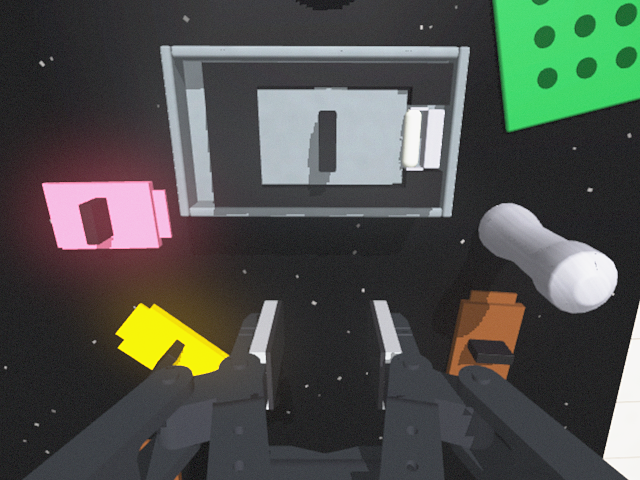

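The view shows the cover flush in the opening, from the ledge edge at u≈260 to the rear at u≈407. The roller (411,138) is over the lip, and everything else is where it was. The depth data also puts the cover within about 0.5 mm of the frame's top everywhere.

```bash
python3 -c "from station import ticket; print(ticket.hand_in())"
```

```text
the job is handed in; nothing more can be done
None
```

The battery cover is back on the box, lying flat and held by the roller catch. I've handed the job in at about 14.7 s of robot time, and no verdict was reported.

- **What I did:** I picked up the grey cover by its bar and measured where the frame sits from the depth picture. I hooked the tongue under the ledge at about 16° tilt. Then I swung the cover down in 1 to 3° steps, drawing it towards the slot, until the lip passed the roller. After a light press to check it was home, I let go and backed away.
- **Last checks:** The cover's top is within about 0.6 mm of the frame's top along all three lines I measured. The roller stands over the rear lip, and the arm is clear. The kitchen items in the last view looked undisturbed, but the teapot, jar and colander were outside it.
- **Forces:** The final press was the strongest, about 12 to 14 N down plus 11 N sideways. Together that is roughly 16 to 18 N, close to the 20 N limit, and I backed off at once. I only read forces at the end of each move, so I can't rule out brief peaks in between.
- **Not measured:** I did not read the catch joint itself. That it has sprung back over the lip is judged from the picture and the depth data.

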